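# Fit the keyed output shaft to the worm gearbox and hold it home

### The arm

A 7-joint arm with a two-finger parallel gripper is mounted at the origin on the work surface. World frame = base frame: x ahead of the robot, y to its left, z up, the work surface at z = 0. Lengths are in m, angles in rad, forces in N, time in s.
With the tool pointing down it reaches from about 0.425 to 0.875 m from the base axis. Payload 4.7 kg.
Tool frame: the origin (TCP) lies midway between the tips of the shut fingers; the grasp point (between the pads) lies 19 mm behind it; z points along the fingers, y is the line along which they close (so a half turn about z gives the same grasp; the last joint's range is limited). The gripper opens to 87 mm and grips with 3 to 60 N. Pads are 19 mm wide; open, the fingers measure 117 mm over their backs; the gripper's body (75 mm by 190 mm) begins 51 mm behind the grasp point.
Start: joints at [1.155, 0.321, -0.07, 1.45, 0.023, 1.371, -0.057], TCP at [0.271, -0.591, 0.223] pointing down, gripper open.
Joint ranges: [-2.86, 2.86], [-0.3, 2.09], [-1.38, 1.24], [0.06, 2.45], [-1.56, 4.7], [0.09, 2.05], [-2.69, 2.69]. Speed limits (rad/s): [2.57, 2.57, 3.14, 3.14, 3.14, 3.14, 3.14].

### API

Orientations are given as a rotation vector (axis times angle).
In Python, from bench import ctrl, get_image, calibration gives the robot as it stands.
- The arm moves only by the tool apply_moves, never from a script. Its arguments are lists of equal length, an entry for each row: "dp": the shift along the tool's x, y, z in m, a list of three; "twist": the turn, a rotation vector about the tool's x, y, z in rad, a list of three; "fingers": the closure, from 0 (fully open) to 1 (shut). In form: {"dp": [[dx, dy, dz], ...], "twist": [[ax, ay, az], ...], "fingers": [fingers, ...]}. A call has 1 to 10 rows; each row shifts and turns the commanded pose from where the row before left it, along the tool's axes as they then stand; what a row does not reach is not made up. A row lasts 1/10 s, in which the tool goes at most 50 mm and 8.59 degrees, less where a joint would pass 70% of its speed; a pose out of reach is approached as far as the arm can. A call is refused whole if a number of a shift passes 0.05 or a number of a turn 0.15, either way. A call with a gripper value outside its range is refused whole. The fingers move at their own pace and stop on an object; "newtons" is the grip in N (left out, the last holds). Time passes only in rows, so rows that do not move let the fingers close. It gives the time, the measured TCP pose, the force, the opening and the grip force at its end, in the units of the state.
- ctrl.get_state(): the state, without advancing time (a new reading comes with each control period).
- get_image(name): name is "side" or "top"; returns the picture (400x640x3 uint8, red, green, blue); there is no depth.
- calibration(name): a dict with "fx", "fy", "cx", "cy" (pixels), "eye" and "attitude" of the camera in the world. Camera axes: x right, y up, looking along -z (the intrinsics and any distortion apply to the point x, -y, -z); pixel columns grow to the right and rows downward; lengths in m; the calibration is good to about 2 mm. A picture is of the moment at which its call begins. calibration takes no time and is no camera call.
- ctrl.close_job(): hands the job in; it is judged then, once.
The state is a dict: "time": time; "joint_positions": joint angles; "qd": joint speeds; "joint_torque": joint torques, N m; "position": TCP position; "tool_rot": TCP orientation; "ft_force": force on the tool from outside, world axes, zero at the start; "torque": the same for the moment, N m; "grip_width": opening from 0.0 (shut) to 1.0 (fully open); "grip_force": force on a finger pad.
Only numpy, scipy, OpenCV 4.12 (cv2) and the standard library are available. Lean on these libraries where they do the work, as an engineer would, in place of code of your own. Each camera call takes 0.05 s, during which the arm holds its last target. There are 200 camera calls.

### The job

Throw the isolator's lever down to off first. Then take the keyed shaft with the collar, stand it over the gearbox's hollow hub key end down, turn it until its key slips into the keyway and push it fully home, so that the collar squeezes the wave washer flat. Finish while still holding it pressed down there, because I am about to put in the retaining screw from below; leave everything else on the bench as it stands.

Things in the scene. Friction and masses are not known exactly. Their poses are not given: they have to be found in the camera images.
- gearbox: worm gearbox with green motor on a low steel frame. Origin: on the bench straight under the axis of its upright hollow hub; z up. Aluminium housing 124 x 120 mm, flat top 132 mm up, hub (52 mm outside) 10 mm proud of it. Motor along +y, 63 to 256 mm out, axis 50 mm towards +x, top 154 mm up. The worm locks the hub: it cannot be turned by hand
- hub_mouth (a point): centre of the hub's bore at its flat top face, 142 mm above the bench; axes as the gearbox's. Bore 27 mm, open right through, with one keyway 10.4 mm wide, 5.8 mm deep over its full length, seen as a notch in the face; the hub has stopped with it anywhere within 20 degrees either side of the gearbox's +x (these axes do not show where)
- washer (a joint): wave (spring) washer, 42 mm inside, 51 mm outside, lying on the hub's face round the bore; the key passes inside it. Value: how far it is squeezed, 0 free (top 5.5 mm above the face) to 0.004 m flat (1.5 mm above). It yields from 3.5 N, is flat at 11.5 N and springs back; the shaft's weight (4.7 to 6.3 N) does not flatten it
- shaft: steel shaft 127 mm long, 0.48 to 0.64 kg, standing on its plug-in end. Origin: centre of that lower end face, z up along it, +x the side with the key. Lower 65 mm: 25 mm diameter, end tapered to 19 mm over 6 mm; round-ended key 8 mm wide, 5.5 mm proud, from 13 to 51 mm up, so the end enters the bore 13 mm before the key meets the hub's face
- shaft_collar (a point): point on the shaft's axis at the underside of its collar (52 mm diameter, 7 mm thick), 65 mm above the lower end; fully home it is 1.5 mm above hub_mouth. Above the collar the round output end to hold it by, 25 mm diameter, 55 mm long, with an empty keyway 8 mm wide, 4 mm deep in line with the key, seen from above. Dry steel: it binds in the bore if pushed askew
- isolator (a joint): isolator lever, hinged on a level axis: 0 up (on, the start), 1.571 down (off), passing level at 0.785 on the box's front (robot) side. An over-centre spring holds it at either end: pushing the grip down takes about 6 N at first, falling to none at level, then it snaps down by itself
- isolator_grip (a point): middle of the lever's black round grip (20 mm diameter, 56 mm long, level, along the hinge axis), 100 mm from the pivot; 201 mm above the bench when on, 59 mm when off
- isolator_pivot (a point): point on the lever's hinge axis beside the middle of the grip, 130 mm above the bench. Axes as the box's: -x out of the box's front towards the robot, y along the hinge. At joint value q the grip's middle lies 0.1*cos(0.785-q) m towards -x and 0.1*sin(0.785-q) m up from here
- isolator_box: grey steel switch box, 80 mm deep, 120 mm wide, 195 mm high (conduit bend behind it 234 mm), on a bracket. Origin: on the bench under its middle; front faces -x. Lever on its -y side: pivot 20 mm forward of the middle, middle of the grip 42 mm out from the side
- plain_shaft: another steel shaft, a plain 30 mm cylinder 115 mm high without key or collar, standing upright; not wanted here. Origin: centre of its foot
- spanner: steel open-ended spanner 200 mm long, lying on the bench; origin on its underside near the middle, handle towards its -x
- tub: round grey grease tub with a steel lid, 76 mm diameter, 75 mm high; origin: centre of its foot
Mind the look-alikes: they are no part of the job. Leave any brown or red look-alike of the shaft alone.

How it is judged:
By the outcome, as a careful person would: the job done as asked, in the order asked, and still so for the second after the job is handed in, while the arm keeps its last pose, push and grip.
It also fails if it takes over 70 s, if anything falls off the work surface, if the arm or the gripper's body presses on something with over 40 N, if the wrist force passes 120 N, or if a joint passes its speed limit or range.

## Working session

There is one attempt and no reset: what is moved stays moved. The work goes in short steps, Python scripts to look and compute and a tool call to move; the robot and the scene stay as the last step left them, time stands still between calls to the robot, and variables do not carry over. Pictures are saved under pics/ and viewed, at most 10 in all, crops included, and the job is handed in when it is done.

Besides the shell and the picture viewer there is one more tool, called after "Emit:" as name(argument=value, ...) on one line, values as JSON. apply_moves: Moves the arm, as the interface text tells. Its arguments: {"type":"object","properties":{"dp":{"type":"array"},"twist":{"type":"array"},"fingers":{"type":"array"},"newtons":{"type":"number"}},"required":["dp","twist","fingers"]}

```bash
mkdir -p pics; ls; python3 - <<'E'
from bench import ctrl,get_image,calibration
import cv2,numpy as np
for n in("top","side"):
    c=calibration(n);print(n,{k:np.round(v,4).tolist() if not isinstance(v,str) else v for k,v in c.items()})
    cv2.imwrite(f"pics/{n}0.png",get_image(n)[:,:,::-1])
s=ctrl.get_state();print({k:np.round(v,4).tolist() for k,v in s.items()})
E
```

```text
pics
top {'fx': 519.2293, 'fy': 519.2293, 'cx': 328.1402, 'cy': 198.962, 'eye': [0.3011, -0.0326, 1.3542], 'attitude': [0.1325, -0.1249, -1.5679]}
side {'fx': 482.8481, 'fy': 482.8481, 'cx': 318.6483, 'cy': 199.1294, 'eye': [0.1799, -1.096, 0.7726], 'attitude': [1.0327, -0.1645, -0.2437]}
{'time': 0.1, 'joint_positions': [1.1551, 0.3218, -0.0701, 1.4515, 0.0226, 1.3708, -0.0569], 'qd': [0.0007, -0.002, -0.0012, -0.0028, -0.0004, -0.0015, -0.0015], 'joint_torque': [0.0, -49.2572, -0.4056, -31.3398, -0.0642, 0.0394, 0.0001], 'position': [0.2706, -0.5905, 0.2216], 'tool_rot': [-3.0677, -0.6697, 0.0007], 'ft_force': [-0.9198, -0.4808, 0.9743], 'torque': [-0.0072, -0.0066, 0.0074], 'grip_force': 0.0, 'grip_width': 1.0011}
```

View pics/top0.png

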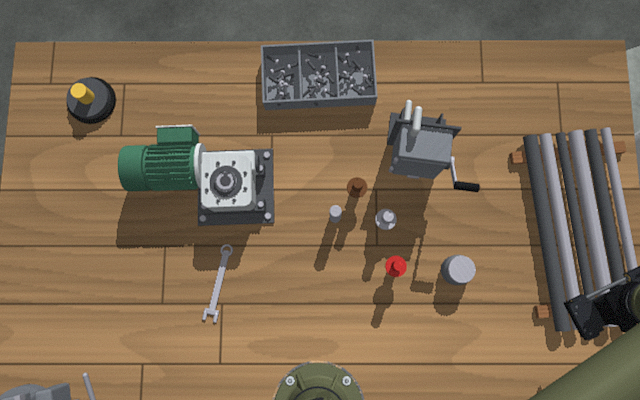

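View pics/side0.png

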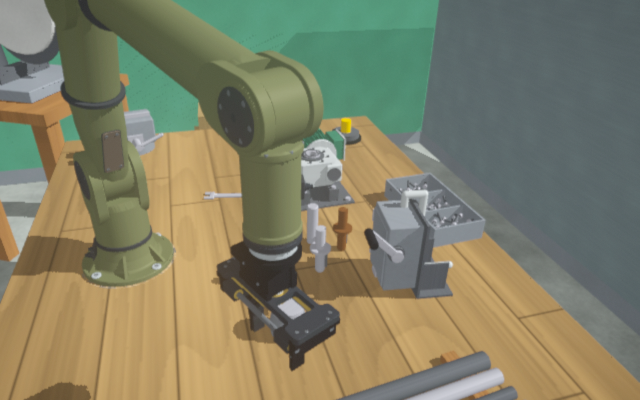

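The top view shows these shaft look-alikes: plain shaft (335,212), brown (357,187), red (396,266) and a bare steel one with a collar at (386,218), which is my choice. The hub is at (226,181), the lever grip at (466,187), the isolator box at (422,150) and the tub at (458,270). In the side view the grip is at (372,239).

```bash
cat > h.py <<'E'
from bench import ctrl,get_image,calibration
import cv2,numpy as np
from scipy.spatial.transform import Rotation as R
def cam(n):
    c=calibration(n);return c,R.from_rotvec(c["attitude"]).as_matrix(),np.array(c["eye"])
def ray(n,uv):
    c,A,e=cam(n);d=A@np.array([(uv[0]-c["cx"])/c["fx"],-(uv[1]-c["cy"])/c["fy"],-1.]);return e,d/np.linalg.norm(d)
def onz(n,uv,z):
    e,d=ray(n,uv);return e+d*(z-e[2])/d[2]
def proj(n,p):
    c,A,e=cam(n);q=A.T@(np.asarray(p)-e);return np.array([c["cx"]-c["fx"]*q[0]/q[2],c["cy"]+c["fy"]*q[1]/q[2]])
def tri(a,b):
    (e,d),(f,g)=ray("top",a),ray("side",b)
    s=np.linalg.lstsq(np.c_[d,-g],f-e,rcond=None)[0];p,q=e+d*s[0],f+g*s[1];return (p+q)/2,np.linalg.norm(p-q)
E
python3 - <<'E'
from h import *
t=cv2.imread("pics/top0.png");s=cv2.imread("pics/side0.png")
cr=lambda I,x,y,w,h,k:cv2.resize(I[y:y+h,x:x+w],None,fx=k,fy=k,interpolation=cv2.INTER_CUBIC)
a=cr(t,196,151,60,60,5);b=cr(t,366,196,40,40,7.5);c=cr(t,445,150,40,40,5);d=cr(s,355,220,60,60,5)
W=np.zeros((600,800,3),np.uint8);W[:300,:300]=a;W[:300,300:600]=b;W[:200,600:]=c;W[300:,:300]=d
W[300:,300:600]=cr(s,300,200,50,75,4)[:300,:300][:300] if 0 else cv2.resize(cr(s,295,200,60,75,4),(300,300))
W[300:,600:]=cv2.resize(cr(t,385,95,80,100,2.5),(200,300))
cv2.imwrite("pics/crops.png",W)
def m(hsvlo,hi,I,box):
    x,y,w,h=box;M=cv2.inRange(cv2.cvtColor(I[y:y+h,x:x+w],cv2.COLOR_BGR2HSV),hsvlo,hi)
    n,l,st,ce=cv2.connectedComponentsWithStats(M);i=1+np.argmax(st[1:,4]);return ce[i]+[x,y],st[i]
g1=m((0,0,0),(180,255,45),t,(448,175,36,20));g2=m((0,0,0),(180,255,60),s,(360,222,22,35));print(g1,g2,tri(g1[0],g2[0]))
print("shaft top@.127",onz("top",(386,217),.127),"hub",onz("top",(226,181),.142))
E
```

```text
(array([466.06521739, 186.26086957]), array([  6,   7,  25,  10, 184], dtype=int32)) (array([370.84615385, 240.00961538]), array([  6,   8,  12,  19, 104], dtype=int32)) (array([ 0.5218055 , -0.3395246 ,  0.19736936]), np.float64(0.0012676704958013458))
shaft top@.127 [ 0.46038305 -0.16437571  0.127     ] hub [0.54531718 0.21657189 0.142     ]
```

View pics/crops.png

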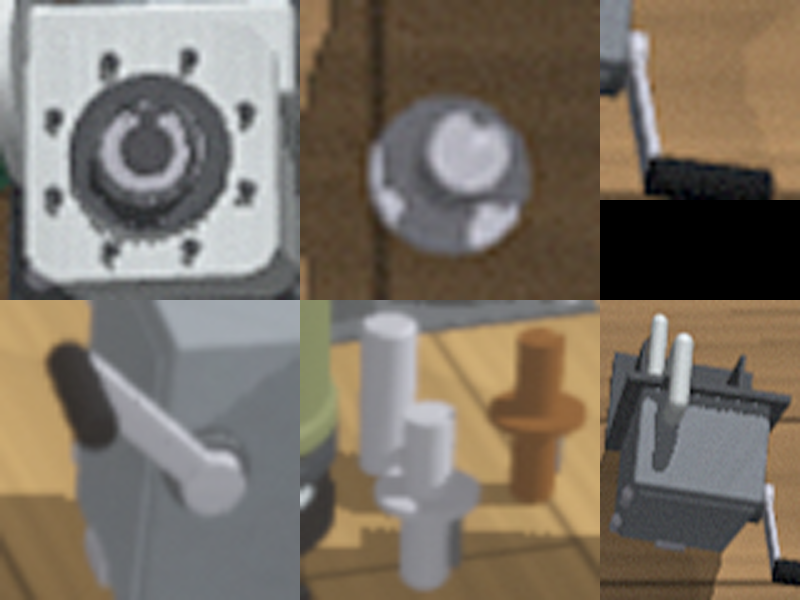

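The crops confirm the choice: a bare-steel stub with a collar and a slot at crop (480,115), pointing up and to the right. The hub's bore is at (146,150), with its keyway notch near straight up at (145,105). The grip triangulates to z=0.197 against 0.201 given, which is good. I'm moving now: turn the tool and shut the fingers.

Emit:
apply_moves(dp=[[0,0,-0.01],[0,0,-0.01],[0,0,-0.01],[0,0,-0.01],[0,0,0],[0,0,0]], twist=[[0,0,0.14],[0,0,0.14],[0,0,0.14],[0,0,0.14],[0,0,0],[0,0,0]], fingers=[1,1,1,1,1,1], newtons=40)

```text
time: 0.7
position: [0.2708, -0.5907, 0.262]
tool_rot: [-3.135, 0.199, 0.001]
ft_force: [0.3, 0.5, -0.7]
grip_width: 0.538
grip_force: 0.0
```

```bash
cat >> h.py <<'E'
def to(p,yaw=None):
    s=ctrl.get_state();M=R.from_rotvec(s["tool_rot"]).as_matrix()
    print("t",round(s["time"],2),"tcp",np.round(s["position"],4),"z",np.round(M[:,2],3),"yaw",round(np.degrees(np.arctan2(M[1,0],M[0,0])),2),"d_tool",np.round(M.T@(np.asarray(p)-s["position"]),4),"F",np.round(s["ft_force"],1),"w",round(s["grip_width"],3))
E
python3 - <<'E'
from h import *
to([.517,-.345,.235])
# box yaw from grip ends at z .2
a,b=onz("top",(455,184.3),.2),onz("top",(478,188.2),.2);print(a,b,np.linalg.norm(a-b))
# refined circles: shaft top (crop 467,155), slot (480,115); bore (146,150), notch (145,105)
f=lambda x,y:(366+(x-300+.5)/7.5-.5,196+(y+.5)/7.5-.5)
g=lambda x,y:(196+(x+.5)/5-.5,151+(y+.5)/5-.5)
c=onz("top",f(467,155),.127);k=onz("top",f(481,115),.127);print("shaft",c,np.degrees(np.arctan2(*(k-c)[1::-1])))
print("collar",onz("top",f(450,175),.072))
c=onz("top",g(146,150),.142);k=onz("top",g(146,106),.142);print("hub",c,np.degrees(np.arctan2(*(k-c)[1::-1])))
E
```

```text
t 0.7 tcp [ 0.2708 -0.5907  0.262 ] z [-0.  0. -1.] yaw -7.26 d_tool [ 0.2131 -0.2748  0.0271] F [ 0.3  0.5 -0.7] w 0.538
[ 0.52522884 -0.31384686  0.2       ] [ 0.51618522 -0.36534634  0.2       ] 0.05228750744974812
shaft [ 0.46221757 -0.16877319  0.127     ] -20.126792134912662
collar [ 0.46276287 -0.1691177   0.072     ]
hub [0.54629317 0.21946452 0.142     ] 1.8303511348925714
```

Emit:
apply_moves(dp=[[0.0355,-0.0458,0],[0.0355,-0.0458,0],[0.0355,-0.0458,0],[0.0355,-0.0458,0],[0.0355,-0.0458,0],[0.0355,-0.0458,0.01],[0,0,0.01],[0,0,0]], twist=[[0,0,0],[0,0,0],[0,0,0],[0,0,0],[0,0,0],[0,0,0],[0,0,0],[0,0,0]], fingers=[1,1,1,1,1,1,1,1])

```text
time: 1.5
position: [0.4834, -0.3779, 0.2414]
tool_rot: [-3.133, 0.195, 0.006]
ft_force: [-1.0, -0.9, -0.3]
grip_width: 0.007
grip_force: 0.0
```

```bash
python3 - <<'E'
from h import *
to([.517,-.345,.211])
E
```

```text
t 1.5 tcp [ 0.4834 -0.3779  0.2414] z [-0.004  0.003 -1.   ] yaw -7.11 d_tool [ 0.0294 -0.0367  0.0304] F [-1.  -0.9 -0.3] w 0.007
```

Emit:
apply_moves(dp=[[0.015,-0.0185,0],[0.0145,-0.018,0.01],[0,0,0.01],[0,0,0.008],[-0.004,0,0.008],[-0.005,0,0.008],[-0.004,0,0.007],[-0.005,0,0.008]], twist=[[0,0,0],[0,0,0],[0,0,0],[0,0,0],[0,0,0],[0,0,0],[0,0,0],[0,0,0]], fingers=[1,1,1,1,1,1,1,1])

```text
time: 2.3
position: [0.4964, -0.3479, 0.1865]
tool_rot: [3.133, -0.21, -0.003]
ft_force: [-4.4, 2.2, 7.0]
grip_width: 0.006
grip_force: 3.4
```

```bash
python3 - <<'E'
from h import *
to([.493,-.345,.13])
E
```

```text
t 2.3 tcp [ 0.4964 -0.3479  0.1865] z [-0.002 -0.002 -1.   ] yaw -7.66 d_tool [-0.0036 -0.0025  0.0565] F [-4.4  2.2  7. ] w 0.006
```

Emit:
apply_moves(dp=[[-0.002,0,0.01],[-0.002,0,0.01],[-0.002,0,0.01],[-0.001,0,0.01],[0,0,0.01],[0,0,0.008],[0,0,0],[0,0,0]], twist=[[0,0,0],[0,0,0],[0,0,0],[0,0,0],[0,0,0],[0,0,0],[0,0,0],[0,0,0]], fingers=[1,1,1,1,1,1,1,1])

```text
time: 3.1
position: [0.4928, -0.3444, 0.1268]
tool_rot: [-3.135, 0.204, 0.0]
ft_force: [0.8, -0.8, 0.5]
grip_width: 0.003
grip_force: 0.0
```

```bash
python3 - <<'E'
from h import *
to([.46,-.23,.2])
im=get_image("side");cv2.imwrite("pics/s2.png",cv2.resize(im[150:320,260:480,::-1],None,fx=3,fy=3))
E
```

```text
t 3.1 tcp [ 0.4928 -0.3444  0.1268] z [-0.  0. -1.] yaw -7.43 d_tool [-0.0473 -0.1092 -0.0732] F [ 0.8 -0.8  0.5] w 0.003
```

View pics/s2.png

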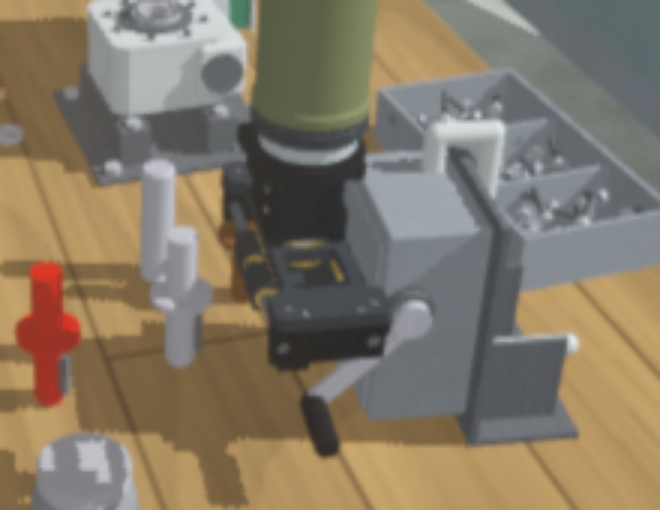

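The lever grip is now low at crop (320,425), with the arm pointing down and forward, so it's off. I'm retracting and turning towards the shaft.

Emit:
apply_moves(dp=[[0,0,-0.03],[0,0,-0.03],[0,0,-0.03],[0,0,-0.03],[0,0,0],[0,0,0]], twist=[[0,0,0],[0,0,0],[0,0,0.11],[0,0,0.11],[0,0,0],[0,0,0]], fingers=[1,1,1,0.3,0.3,0.3])

```text
time: 3.75
position: [0.4932, -0.3448, 0.2484]
tool_rot: [3.093, -0.545, 0.004]
ft_force: [0.2, 0.3, -1.4]
grip_width: 0.195
grip_force: 0.0
```

```bash
python3 - <<'E'
from h import *
to([.4625,-.169,.16])
E
```

```text
t 3.75 tcp [ 0.4932 -0.3448  0.2484] z [ 0.002 -0.002 -1.   ] yaw -20.0 d_tool [-0.0892 -0.1547  0.088 ] F [ 0.2  0.3 -1.4] w 0.195
```

Emit:
apply_moves(dp=[[-0.018,-0.031,0],[-0.018,-0.031,0],[-0.018,-0.031,0],[-0.018,-0.031,0.02],[-0.017,-0.031,0.02],[0,0,0.02],[0,0,0],[0,0,0]], twist=[[0,0,0],[0,0,0],[0,0,0],[0,0,0],[0,0,0],[0,0,0],[0,0,0],[0,0,0]], fingers=[0.2,0.2,0.2,0.2,0.2,0.2,0.2,0.2])

```text
time: 4.55
position: [0.4616, -0.1689, 0.1866]
tool_rot: [3.093, -0.548, -0.002]
ft_force: [0.5, -0.8, 1.3]
grip_width: 0.79
grip_force: 0.0
```

```bash
python3 - <<'E'
from h import *
to([.4625,-.169,.079])
im=get_image("side");print(proj("side",[.4625,-.169,.127]),proj("side",ctrl.get_state()["position"]))
cv2.imwrite("pics/s3.png",cv2.resize(im[130:290,240:400,::-1],None,fx=3.5,fy=3.5))
E
```

```text
t 4.55 tcp [ 0.4616 -0.1689  0.1866] z [-0.001  0.    -1.   ] yaw -20.08 d_tool [ 0.001  -0.0003  0.1076] F [ 0.5 -0.8  1.3] w 0.79
[319.46424754 227.98206051] [319.93413862 206.6142906 ]
```

View pics/s3.png

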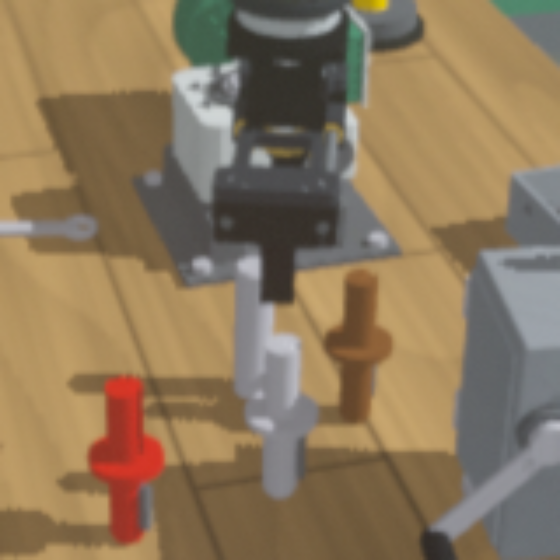

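The stub top is at side pixel (320.8,227.7), against (319.5,228.0) predicted, so I shift about 2 mm in +x. Nothing is near the fingers, so I'm descending.

Emit:
apply_moves(dp=[[0.002,0,0.02],[0.001,0,0.025],[0,0,0.02],[0,0,0.02],[0,0,0.015],[0,0,0.0076],[0,0,0],[0,0,0]], twist=[[0,0,0],[0,0,0],[0,0,0],[0,0,0],[0,0,0],[0,0,0],[0,0,0],[0,0,0]], fingers=[0.2,0.2,0.2,0.2,0.2,0.2,0.2,0.2])

```text
time: 5.4
position: [0.4657, -0.1701, 0.0804]
tool_rot: [3.093, -0.548, 0.002]
ft_force: [0.3, 0.5, 0.1]
grip_width: 0.8
grip_force: 0.0
```

Emit:
apply_moves(dp=[[0,0,0],[0,0,0],[0,0,0],[0,0,0],[0,0,0],[0,0,0],[0,0,0],[0,0,0]], twist=[[0,0,0],[0,0,0],[0,0,0],[0,0,0],[0,0,0],[0,0,0],[0,0,0],[0,0,0]], fingers=[0.6,0.7,0.8,0.9,1,1,1,1], newtons=40)

```text
time: 6.2
position: [0.465, -0.1693, 0.0795]
tool_rot: [-3.093, 0.547, -0.0]
ft_force: [-0.3, 0.7, -0.2]
grip_width: 0.281
grip_force: 40.0
```

```bash
python3 - <<'E'
from h import *
to([.4625,-.169,.079])
E
```

```text
t 6.2 tcp [ 0.465  -0.1693  0.0795] z [ 0.  0. -1.] yaw -20.06 d_tool [-0.0024  0.0006  0.0005] F [-0.3  0.7 -0.2] w 0.281
```

The grip is firm at 24.5 mm. I'm lifting.

Emit:
apply_moves(dp=[[0,0,-0.01],[0,0,-0.03],[0,0,-0.04],[0,0,-0.04],[0,0,-0.04],[0,0,-0.04],[0,0,0],[0,0,0]], twist=[[0,0,0],[0,0,0],[0,0,0],[0,0,0],[0,0,0],[0,0,0],[0,0,0],[0,0,0]], fingers=[1,1,1,1,1,1,1,1])

```text
time: 7.0
position: [0.4646, -0.1694, 0.2794]
tool_rot: [3.093, -0.547, -0.0]
ft_force: [-0.8, 0.0, -6.1]
grip_width: 0.278
grip_force: 40.0
```

```bash
python3 - <<'E'
from h import *
to([.547,.2195,.27])
s0=cv2.imread("pics/side0.png");t=cv2.imread("pics/top0.png")
s2=get_image("side")[:,:,::-1]
h=np.array([.5463,.2195,.142]);a=np.radians(np.arange(0,360,90))
W=np.zeros((400,800,3),np.uint8)
W[:,:400]=cv2.resize(t[161:201,206:246],(400,400),interpolation=cv2.INTER_CUBIC)
W[:,400:]=cv2.resize(s0[137:177,294:334],(400,400),interpolation=cv2.INTER_CUBIC)
for n,o,X in(("top",(206,161),0),("side",(294,137),400)):
    for r in(0,.026):
        for q in a:
            u=(proj(n,h+[r*np.cos(q),r*np.sin(q),0])-o+.5)*10+[X,0];cv2.circle(W,tuple(int(v) for v in u),3,(0,0,255),-1)
cv2.imwrite("pics/hub.png",W)
E
```

```text
t 7.0 tcp [ 0.4646 -0.1694  0.2794] z [-0. -0. -1.] yaw -20.07 d_tool [-0.0561 -0.3936  0.0092] F [-0.8  0.  -6.1] w 0.278
```

View pics/hub.png

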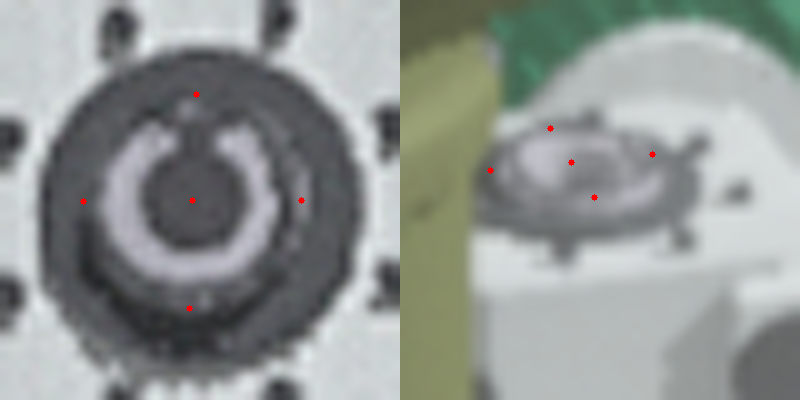

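In the top view the bore centre is at crop (192,198) and the gap in the bright face ring at (195,128), so the keyway points along about world 0°. In the side view the ring centre is about 1.7 px right of the prediction, the same way as the shaft was, so I keep the same offset.

Emit:
apply_moves(dp=[[0,0,0],[0,0,0],[0,0,0],[0.004,-0.018,0],[0.007,-0.033,0],[0.009,-0.04,0],[0.009,-0.04,0],[0.009,-0.04,0],[0.009,-0.04,0],[0.009,-0.04,0]], twist=[[0,0,-0.1],[0,0,-0.13],[0,0,-0.12],[0,0,0],[0,0,0],[0,0,0],[0,0,0],[0,0,0],[0,0,0],[0,0,0]], fingers=[1,1,1,1,1,1,1,1,1,1])

```text
time: 8.05
position: [0.5195, 0.0827, 0.2766]
tool_rot: [3.141, -0.001, -0.008]
ft_force: [0.8, -0.2, -5.5]
grip_width: 0.28
grip_force: 40.0
```

```bash
python3 - <<'E'
from h import *
to([.549,.219,.25])
E
```

```text
t 8.05 tcp [0.5195 0.0827 0.2766] z [-0.005 -0.001 -1.   ] yaw -0.02 d_tool [ 0.0296 -0.1363  0.0263] F [ 0.8 -0.2 -5.5] w 0.28
```

Emit:
apply_moves(dp=[[0.006,-0.027,0],[0.006,-0.027,0],[0.006,-0.027,0],[0.006,-0.027,0],[0.0055,-0.028,0],[0,0,0.015],[0,0,0.015],[0,0,0],[0,0,0],[0,0,0]], twist=[[0,0,0],[0,0,0],[0,0,0],[0,0,0],[0,0,0],[0,0,0],[0,0,0],[0,0,0],[0,0,0],[0,0,0]], fingers=[1,1,1,1,1,1,1,1,1,1])

```text
time: 9.05
position: [0.5508, 0.2166, 0.2497]
tool_rot: [3.141, -0.003, 0.001]
ft_force: [0.7, -0.1, -4.8]
grip_width: 0.28
grip_force: 40.0
```

```bash
python3 - <<'E'
from h import *
to([.549,.219,.229])
im=get_image("side")[:,:,::-1]
p=ctrl.get_state()["position"];print(proj("side",p),proj("side",p-[0,0,.0795]),proj("side",[p[0],p[1],.142]),proj("side",[p[0]+.01,p[1],.142]))
cv2.imwrite("pics/s5f.png",im)
cv2.imwrite("pics/s5.png",cv2.resize(im[100:180,264:364],(800,640)[:2] and (750,600),interpolation=cv2.INTER_CUBIC))
E
```

```text
t 9.05 tcp [0.5508 0.2166 0.2497] z [ 0. -0. -1.] yaw -0.1 d_tool [-0.0019 -0.0024  0.0207] F [ 0.7 -0.1 -4.8] w 0.28
[312.8676325  119.95760692] [312.49403495 144.47196833] [312.36479953 152.95201224] [315.47115262 152.6341936 ]
```

View pics/s5.png

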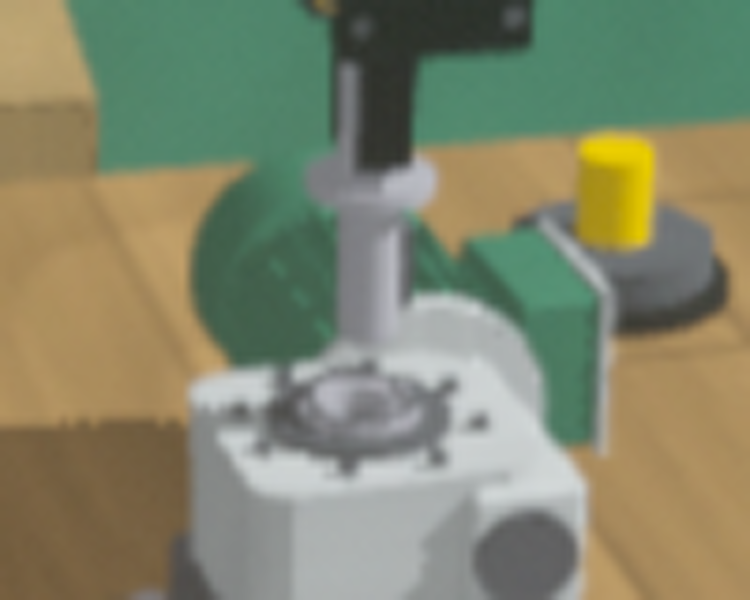

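The side view puts the shaft axis at crop x≈368 over the hub centre at x≈360, so about 3 mm too far in +x. The key faces right, towards +x, as wanted. I'm correcting and lowering gently.

Emit:
apply_moves(dp=[[-0.0026,-0.002,0],[0,0,0.006],[0,0,0.006],[0,0,0.006],[0,0,0.004],[0,0,0.003],[0,0,0.003],[0,0,0.002],[0,0,0.001],[0,0,0]], twist=[[0,0,0],[0,0,0],[0,0,0],[0,0,0],[0,0,0],[0,0,0],[0,0,0],[0,0,0],[0,0,0],[0,0,0]], fingers=[1,1,1,1,1,1,1,1,1,1])

```text
time: 10.1
position: [0.5479, 0.2195, 0.2183]
tool_rot: [3.142, -0.0, -0.0]
ft_force: [-0.4, -1.0, -4.5]
grip_width: 0.273
grip_force: 40.0
```

```bash
python3 - <<'E'
from h import *
to([.5482,.2185,.2085])
E
```

```text
t 10.1 tcp [0.5479 0.2195 0.2183] z [-0. -0. -1.] yaw -0.01 d_tool [0.0003 0.001  0.0098] F [-0.4 -1.  -4.5] w 0.273
```

Emit:
apply_moves(dp=[[0,0,0.001],[0,0,0.001],[0,0,0.001],[0,0,0.001],[0,0,0]], twist=[[0,0,0],[0,0,0],[0,0,0],[0,0,0],[0,0,0]], fingers=[1,1,1,1,1])

```text
time: 10.6
position: [0.5478, 0.2194, 0.2142]
tool_rot: [3.141, -0.0, -0.0]
ft_force: [-0.4, 0.4, -6.4]
grip_width: 0.283
grip_force: 40.0
```

```bash
python3 - <<'E'
from h import *
to([.5482,.2185,.2085]);print(ctrl.get_state()["torque"])
E
```

```text
t 10.6 tcp [0.5478 0.2194 0.2142] z [-0. -0. -1.] yaw -0.01 d_tool [0.0004 0.0009 0.0057] F [-0.4  0.4 -6.4] w 0.283
[ 0.03883972 -0.03626691 -0.04270423]
```

Emit:
apply_moves(dp=[[0,0,0.001],[0,0,0.001],[0,0,0.001],[0,0,0.001],[0,0,0.001],[0,0,0.001],[0,0,0.001],[0,0,0]], twist=[[0,0,0],[0,0,0],[0,0,0],[0,0,0],[0,0,0],[0,0,0],[0,0,0],[0,0,0]], fingers=[1,1,1,1,1,1,1,1])

```text
time: 11.4
position: [0.5478, 0.2195, 0.2072]
tool_rot: [3.141, -0.0, -0.0]
ft_force: [-0.2, 0.3, -6.2]
grip_width: 0.275
grip_force: 40.0
```

```bash
python3 - <<'E'
from h import *
to([.5482,.2185,.2085]);print(ctrl.get_state()["torque"])
E
```

```text
t 11.4 tcp [0.5478 0.2195 0.2072] z [-0. -0. -1.] yaw -0.01 d_tool [ 0.0004  0.001  -0.0013] F [-0.2  0.3 -6.2] w 0.275
[ 0.04413851  0.04592415 -0.01103109]
```

Emit:
apply_moves(dp=[[0,0,0.001],[0,0,0.001],[0,0,0.001],[0,0,0.001],[0,0,0]], twist=[[0,0,0],[0,0,0],[0,0,0],[0,0,0],[0,0,0]], fingers=[1,1,1,1,1])

```text
time: 11.9
position: [0.5478, 0.2194, 0.2032]
tool_rot: [3.141, -0.0, -0.001]
ft_force: [-0.4, 0.7, -5.7]
grip_width: 0.283
grip_force: 40.0
```

```bash
python3 - <<'E'
from h import *
to([.5482,.2185,.153]);print(ctrl.get_state()["torque"])
E
```

```text
t 11.9 tcp [0.5478 0.2194 0.2032] z [-0. -0. -1.] yaw -0.01 d_tool [0.0004 0.0009 0.0502] F [-0.4  0.7 -5.7] w 0.283
[-0.01703966  0.05441894  0.01428094]
```

The key is 5 mm below the face with no resistance, so it's in the keyway. I'm continuing down.

Emit:
apply_moves(dp=[[0,0,0.002],[0,0,0.002],[0,0,0.002],[0,0,0.002],[0,0,0.002],[0,0,0.002],[0,0,0]], twist=[[0,0,0],[0,0,0],[0,0,0],[0,0,0],[0,0,0],[0,0,0],[0,0,0]], fingers=[1,1,1,1,1,1,1])

```text
time: 12.6
position: [0.5477, 0.2194, 0.191]
tool_rot: [3.141, -0.0, -0.001]
ft_force: [0.0, 0.1, -5.3]
grip_width: 0.281
grip_force: 40.0
```

```bash
python3 - <<'E'
from h import *
to([.5482,.2185,.153]);print(ctrl.get_state()["torque"])
E
```

```text
t 12.6 tcp [0.5477 0.2194 0.191 ] z [-0.001 -0.    -1.   ] yaw -0.01 d_tool [0.0005 0.0009 0.038 ] F [ 0.   0.1 -5.3] w 0.281
[-0.03009508  0.03555611  0.0316881 ]
```

Emit:
apply_moves(dp=[[0,0,0.003],[0,0,0.003],[0,0,0.003],[0,0,0.003],[0,0,0.003],[0,0,0.003],[0,0,0.003],[0,0,0.003],[0,0,0.002],[0,0,0]], twist=[[0,0,0],[0,0,0],[0,0,0],[0,0,0],[0,0,0],[0,0,0],[0,0,0],[0,0,0],[0,0,0],[0,0,0]], fingers=[1,1,1,1,1,1,1,1,1,1])

```text
time: 13.6
position: [0.5477, 0.2194, 0.165]
tool_rot: [3.141, -0.0, -0.001]
ft_force: [-0.4, -0.1, -4.9]
grip_width: 0.277
grip_force: 40.0
```

```bash
python3 - <<'E'
from h import *
to([.5482,.2185,.158]);print(ctrl.get_state()["torque"])
E
```

```text
t 13.6 tcp [0.5477 0.2194 0.165 ] z [-0.001 -0.    -1.   ] yaw -0.01 d_tool [0.0005 0.0009 0.007 ] F [-0.4 -0.1 -4.9] w 0.277
[0.03526747 0.03790905 0.03740901]
```

Next comes the washer. I'm raising the grip and pressing slowly.

Emit:
apply_moves(dp=[[0,0,0],[0,0,0.001],[0,0,0.001],[0,0,0.001],[0,0,0.001],[0,0,0.001],[0,0,0.001],[0,0,0.001],[0,0,0],[0,0,0]], twist=[[0,0,0],[0,0,0],[0,0,0],[0,0,0],[0,0,0],[0,0,0],[0,0,0],[0,0,0],[0,0,0],[0,0,0]], fingers=[1,1,1,1,1,1,1,1,1,1], newtons=60)

```text
time: 14.6
position: [0.548, 0.2195, 0.159]
tool_rot: [3.141, -0.0, 0.001]
ft_force: [-3.0, -0.6, 4.6]
grip_width: 0.278
grip_force: 60.0
```

```bash
python3 - <<'E'
from h import *
to([.5482,.2185,.158]);print(ctrl.get_state()["torque"])
E
```

```text
t 14.6 tcp [0.548  0.2195 0.159 ] z [ 0. -0. -1.] yaw -0.01 d_tool [0.0002 0.001  0.001 ] F [-3.  -0.6  4.6] w 0.278
[-0.35794727  0.78458648 -0.01784018]
```

Emit:
apply_moves(dp=[[0,0,0.001],[0,0,0.001],[0,0,0],[0,0,0],[0,0,0]], twist=[[0,0,0],[0,0,0],[0,0,0],[0,0,0],[0,0,0]], fingers=[1,1,1,1,1])

```text
time: 15.1
position: [0.548, 0.2196, 0.158]
tool_rot: [3.141, -0.0, 0.001]
ft_force: [-4.9, -2.0, 10.2]
grip_width: 0.278
grip_force: 60.0
```

```bash
python3 - <<'E'
from h import *
to([.5482,.2185,.158]);print(ctrl.get_state()["torque"])
E
```

```text
t 15.1 tcp [0.548  0.2196 0.158 ] z [ 0.001 -0.    -1.   ] yaw -0.01 d_tool [ 0.0002  0.0011 -0.    ] F [-4.9 -2.  10.2] w 0.278
[-0.69801629  1.24774878  0.03539286]
```

The TCP is at the predicted home height of 0.158. I'm easing the side load and pressing a little more to confirm a solid stop.

Emit:
apply_moves(dp=[[-0.0005,0.0002,0],[0,0,0],[0,0,0.001],[0,0,0.001],[0,0,0],[0,0,0]], twist=[[0,0,0],[0,0,0],[0,0,0],[0,0,0],[0,0,0],[0,0,0]], fingers=[1,1,1,1,1,1])

```text
time: 15.7
position: [0.5481, 0.2196, 0.1578]
tool_rot: [3.141, -0.0, 0.004]
ft_force: [-7.1, -3.1, 18.3]
grip_width: 0.275
grip_force: 60.0
```

```bash
python3 - <<'E'
from h import *
to([.5482,.2185,.158]);print(ctrl.get_state()["torque"])
E
```

```text
t 15.7 tcp [0.5481 0.2196 0.1578] z [ 0.003 -0.    -1.   ] yaw -0.02 d_tool [ 0.0001  0.0011 -0.0002] F [-7.1 -3.1 18.3] w 0.275
[-1.00947318  1.833986   -0.02933869]
```

```bash
python3 - <<'E'
from h import *
im=get_image("side")[:,:,::-1]
cv2.imwrite("pics/s6.png",cv2.resize(im[110:270,264:464],(750,600),interpolation=cv2.INTER_CUBIC))
to([.5482,.2185,.158])
E
```

```text
t 15.75 tcp [0.5481 0.2196 0.1578] z [ 0.003 -0.    -1.   ] yaw -0.02 d_tool [ 0.0001  0.0011 -0.0002] F [-6.8 -4.2 18.6] w 0.281
```

View pics/s6.png

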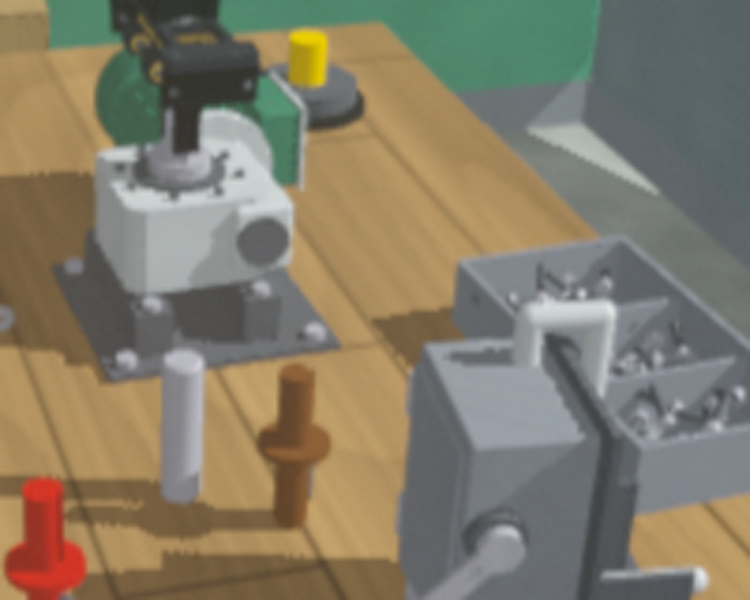

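The collar is seated on the hub at crop (182,160), the lever is still down, and the other things stand where they were. I'm handing in.

```bash
python3 -c "
from bench import ctrl
print(ctrl.close_job())"
```

```text
the job is handed in; nothing more can be done
None
```

The isolator lever is down at off, and the keyed shaft is fully home in the hub with its key in the keyway. The arm is still holding it down with about 24 N including the shaft's weight, where the washer needs 11.5 N to lie flat, and the job was handed in at 15.75 s on the robot's clock.

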